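Present a connector housing to the inspection camera

TASK

The tall black connector housing sits in the nest of the assembly fixture, under the swing brace. Swing the brace all the way out until it seats in its end detent, then lift the housing out and hold it up to the inspection camera: the right way up, with its socket face square to the lens, centred on it and about 90 mm away from it. Finish while still holding it steady there, touching neither camera nor fixture with it, and leave the other things on the bench where they are.

Things in the scene. Friction and masses are not known exactly. Their poses are not given: they have to be found in the camera images.
- fixture: Fixed fixture: steel base plate 120 x 180 x 12 mm, its centre 25 mm to +y of the origin. Origin: on the bench under the nest's centre; z up. Nest: open grey tray 88 (x) x 42 (y) mm outside, walls 6 mm, rim at z 29, inner floor at z 18 mm. Brace post: dark, 32 mm diameter, at x 0, y 85 mm; beside it a brass post, 18 mm diameter, 64 mm high, at x -29, y 79 mm
- brace (a joint): Flat aluminium arm, 24 mm wide, z 66 to 76 mm, turning level about the post (rad). 0: across the nest along the fixture's -y; growing: anticlockwise from above, free end sweeping to the fixture's +x. Starts at 0 to 0.3, over the housing. A detent mechanism resists with up to 1.5 N at the knob until 1.1; past about 1.3 it draws the arm on to its stop at 1.90 and keeps it there (seated: over 1.82)
- brace_knob (a point): Grip point on the brace's upright black round knob (18 mm diameter, 30 mm high, standing on top of the arm from 76 to 106 mm above the bench) at the arm's free end, 125 mm from the pivot. The point is on the knob's axis, 91 mm above the bench
- brace_pivot (a point): Point on the brace's vertical pivot axis, 66 mm above the bench; its axes are the fixture's
- housing: Part to present: black plastic block 72 (x) x 26 (y) x 44 (z) mm, 0.1 to 0.2 kg, 11 mm deep in the nest, axes along the fixture's. Origin: centre of its underside; z up; centre of mass near the block's middle. +x end: socket face (white insert, brass contacts 2 across by 4 high). -x end: round grey cable gland, 16 mm diameter, 14 mm long. Grip across y, above the nest
- socket_face (a point): Centre of the housing's socket face: 36 mm along +x and 22 mm up from the housing's origin; axes as the housing's
- station: Fixed inspection stand: dark base plate 110 x 110 x 14 mm and a vertical steel post 22 mm in diameter and 394 mm high. Origin: on the bench under the post. Its -x side is the front, where the camera head is held; place and yaw differ each time
- lens (a point): Centre of the lens front glass, 100 mm in front of the post's axis, 238 to 298 mm above the bench (varies). Barrel 34 mm diameter; white ring light 60 mm diameter, 10 mm behind the glass; black body behind. It looks away from the post and 25 degrees down. Site +x points from the view into the lens, so towards the post and 25 degrees up; y is level
- view_point (a point): The point in empty air on the lens axis, 90 mm in front of the lens glass, where the centre of the socket face belongs; axes as lens. A properly presented housing has its x, y and z axes along these, so the housing is pitched 25 degrees nose-up, with the socket face looking at the lens
- mouse: Bystander: black computer mouse about 100 x 58 x 34 mm on a thin rubber mat; origin at its underside
- short_housing: Bystander: a shorter black housing without gland, 44 x 26 x 30 mm, loose on the bench; origin at the centre of its underside
- flat_housing: Bystander: a flat black housing without gland, 90 x 34 x 20 mm, loose on the bench; origin at the centre of its underside
- gauge: Bystander: steel plug gauge, 28 mm diameter, 50 mm high; origin at the centre of its underside
- driver: Bystander: screwdriver 170 mm long lying on the bench
- air_cylinder: Bystander: small aluminium air cylinder, 90 x 45 x 40 mm with a 40 mm rod, on the bench; origin at the centre of its underside
Not all that is in view belongs to the job. What is shaped like the fixture but blue is not meant.

How it is judged:
On the way, in this order (a step that is already met when the one before it is completed fails the run):
1. the brace is swung out and seated in its end detent (value of joint brace above 1.82 rad), for 0.2 s.
2. the housing is lifted clear of the nest in the gripper (z of housing in the frame of fixture above 0.06 m and contact force between the fingers and housing above 1 N and contact force between housing and fixture below 0.2 N), for 0.2 s.
At the end, for the whole second after the job is handed in: Brace seated (over 1.82 rad). Housing held still in the gripper, over 100 mm up, touching neither fixture nor camera stand; socket face centre within 20 mm of 90 mm from the lens and within 15 mm of its axis, face square to the lens and housing level sideways within 0.2 rad, right way up (value of joint brace above 1.82 rad and x of socket_face in the frame of view_point between -0.02 and 0.02 m and y of socket_face in the frame of view_point between -0.015 and 0.015 m and z of socket_face in the frame of view_point between -0.015 and 0.015 m and x of housing in the frame of view_point below 0 m and angle between the x axis of housing and the x axis of view_point, either way round below 0.2 rad and angle between the y axis of housing and the y axis of view_point, either way round below 0.2 rad and angle between housing's own z axis and vertical below 1 rad and height (world z) of housing above 0.1 m and contact force between the fingers and housing above 1 N and contact force between housing and fixture below 0.2 N and contact force between housing and station below 0.2 N and linear speed of housing below 0.03 m/s and angular speed of housing below 0.2 rad/s); the arm keeps its last pose, push and grip.
It fails at once if another thing on the bench is moved more than 30 mm (distance of any of mouse, short_housing, flat_housing, gauge, driver, air_cylinder from where it was at the start of the episode above 0.03 m).
It fails at once if the housing knocks against the camera or its stand (contact force between housing and station above 1 N).
It also fails if it takes over 54 s, if anything falls off the work surface, if the arm or the gripper's body presses on something with over 40 N, if the wrist force passes 120 N, or if a joint passes its speed limit or range.

ROBOT

A 6-joint arm with a two-finger parallel gripper is mounted at the origin on the work surface. World frame = base frame: x ahead of the robot, y to its left, z up, the work surface at z = 0. Lengths are in m, angles in rad, forces in N, time in s.
With the tool pointing down it reaches from about 0.4 to 0.825 m from the base axis. Payload 7 kg.
Tool frame: the origin (TCP) lies on the centre line of the jaws, within the pads' length; the fingertips stand 22 mm ahead of it and the grasp point (between the pads) lies 3 mm ahead of it (arm.tcp_to_tips is the distance from the TCP to the fingertips, in m); z points along the fingers, y is the line along which they close (so a half turn about z gives the same grasp; the last joint's range is limited). The gripper opens to 88 mm and grips with 3 to 60 N. Pads are 19 mm wide; open, the fingers measure 130 mm over their backs; the gripper's body (78 mm by 193 mm) begins 47 mm behind the grasp point.
Start: joints at [-0.874, 0.359, 0.012, 0, -1.224, -0.288], TCP at [0.268, -0.619, 0.249] pointing down, gripper open.
Joint ranges: [-3.07, 3.07], [-1.43, 2.12], [-1.02, 1.25], [-3.03, 1.67], [-3.05, -0], [-3.03, 3.03]. Speed limits (rad/s): [2.39, 2.39, 3.01, 3.14, 3.14, 3.14].

INTERFACE

Orientations are given as [roll, pitch, yaw] about the fixed x, y, z axes, in that order (R = Rz(yaw) Ry(pitch) Rx(roll)).
In Python, from station import arm gives the robot as it stands.
- The arm moves only by the tool jog_arm, never from a script. Its argument "targets" is a list of rows, each an object of numbers: "dx", "dy", "dz": the shift along the tool's x, y, z in mm; "rx", "ry", "rz": the turn, a rotation vector about the tool's x, y, z in rad; "gripper": the closure, from 0 (fully open) to 1 (shut). In form: [{"dx": .., "dy": .., "dz": .., "rx": .., "ry": .., "rz": .., "gripper": ..}, ...]. A call has exactly 8 rows; each row is the pose to reach, as a shift and turn from the pose commanded when the call began, along the tool's axes at that moment; what a row does not reach only later rows make up. A row lasts 1/12 s, in which the tool goes at most 41.7 mm and 7.16 degrees, less where a joint would pass 70% of its speed; a pose out of reach is approached as far as the arm can. A call with a gripper value outside its range is refused whole. The fingers move at their own pace and stop on an object; "force" is the grip in N (left out, the last holds). Time passes only in rows, so rows that repeat a pose let the fingers close, or fill a call up. It gives the time, the measured TCP pose, the force, the opening and the grip force at its end, in the units of the state.
- arm.get_state(): the state, without advancing time (a new reading comes with each control period).
- arm.grab_frame(name): name is "scene" or "side" or "wrist"; returns a dict with "frame" (420x560x3 uint8, red, green, blue), "z_map" (420x560 float32, m along the optical axis (not along the pixel's ray), 0 where there is no reading), "fx", "fy", "cx", "cy" (pixels), "distortion" ([k1, k2, p1, p2, k3] as OpenCV has them; the pictures are not rectified), "view" (4x4, takes a point from world to camera coordinates). Camera axes: x right, y down, z forward; pixel columns grow to the right and rows downward; lengths in m; the calibration is good to about 2 mm. A picture is of the moment at which its call begins.
- arm.job_done(): hands the job in; it is judged then, once.
The state is a dict: "t": time; "q": joint angles; "qd": joint speeds; "joint_efforts": joint torques, N m; "eef_pos": TCP position; "ee_rot": TCP orientation; "force": force on the tool from outside, world axes, zero at the start; "moment": the same for the moment, N m; "width": finger opening in m; "gripper_force": force on a finger pad.
Only numpy, scipy, OpenCV 4.12 (cv2) and the standard library are available. Lean on these libraries where they do the work, as an engineer would, in place of code of your own. Each camera call takes 0.05 s, during which the arm holds its last target. There are 200 camera calls.

## Working session

There is one attempt and no reset: what is moved stays moved. The work goes in short steps, Python scripts to look and compute and a tool call to move; the robot and the scene stay as the last step left them, time stands still between calls to the robot, and variables do not carry over. Pictures are saved under pics/ and viewed, at most 10 in all, crops included, and the job is handed in when it is done.

Besides the shell and the picture viewer there is one more tool, called after ">>>" as name(argument=value, ...), one argument or row to a line, values as JSON. jog_arm: Moves the arm, as the interface text tells. Its arguments: {"type":"object","properties":{"targets":{"type":"array","items":{"type":"object","properties":{"dx":{"type":"number"},"dy":{"type":"number"},"dz":{"type":"number"},"rx":{"type":"number"},"ry":{"type":"number"},"rz":{"type":"number"},"gripper":{"type":"number"}}}},"force":{"type":"number"}},"required":["targets"]}

```bash
mkdir -p pics; ls; cat > h.py <<'E'
import numpy as np, cv2, pickle
from scipy.spatial.transform import Rotation as R
from station import arm
def grab(n):
    f=arm.grab_frame(n); pickle.dump(f,open(n+'.pkl','wb')); return f
def load(n): return pickle.load(open(n+'.pkl','rb'))
def cam(f): 
    return np.array([[f['fx'],0,f['cx']],[0,f['fy'],f['cy']],[0,0,1]]),np.array(f['distortion'])
def cloud(f):
    K,d=cam(f); h,w=f['z_map'].shape
    u,v=np.meshgrid(np.arange(w),np.arange(h))
    p=cv2.undistortPoints(np.stack([u,v],-1).reshape(-1,1,2).astype(float),K,d).reshape(h,w,2)
    z=f['z_map'][...,None]
    pc=np.concatenate([p*z,z],-1); V=np.array(f['view'])
    W=(pc-V[:3,3])@V[:3,:3]
    W[f['z_map']==0]=np.nan
    return W
def project(f,P):
    K,d=cam(f);V=np.array(f['view'])
    return cv2.projectPoints(np.atleast_2d(P).astype(float),cv2.Rodrigues(V[:3,:3])[0],V[:3,3],K,d)[0].reshape(-1,2)
def ray_plane(f,uv,z):
    K,d=cam(f);V=np.array(f['view'])
    p=cv2.undistortPoints(np.array(uv,float).reshape(-1,1,2),K,d).reshape(-1,2)
    D=np.c_[p,np.ones(len(p))]@V[:3,:3]; C=-V[:3,:3].T@V[:3,3]
    return C+D*((z-C[2])/D[:,2])[:,None]
E
python3 - <<'E'
from h import *
ims=[]
for n in ['scene','side','wrist']:
    f=grab(n); cv2.imwrite(f'pics/{n}0.png',f['frame'][...,::-1]); V=f['view']; print(n,-V[:3,:3].T@V[:3,3],V[2,:3])
s=arm.get_state(); print(s)
E
```

```text
pics
scene [1.17801035 0.44876622 1.04440851] [-0.56917015 -0.39989467 -0.7184216 ]
side [0.25933496 0.7740783  0.69986617] [ 0.20154766 -0.81293088 -0.5463716 ]
wrist [ 0.20042129 -0.64969955  0.38401874] [ 0.25177286  0.10941194 -0.96158175]
{'t': 0.15, 'q': array([-8.73922852e-01,  3.59163633e-01,  1.12652553e-02, -2.35832256e-04,
       -1.22409594e+00, -2.88124349e-01]), 'qd': array([ 2.06700641e-04, -1.68027526e-03,  2.15357558e-03,  1.15452542e-03,
        1.03714178e-03,  6.85134924e-05]), 'joint_efforts': array([-8.77214243e-04, -5.83275747e+01,  2.93290347e+01,  7.00122178e+00,
        8.72089004e-03, -1.20679679e-04]), 'eef_pos': array([ 0.26813618, -0.61908315,  0.24787749]), 'ee_rot': array([ 3.14038104e+00, -1.27853041e-04, -2.73292372e+00]), 'force': array([-0.29608127,  0.54408537,  1.02379874]), 'moment': array([ 0.03064855, -0.02249872,  0.04104111]), 'gripper_force': 0.0, 'width': 0.08735490409132894}
```

View pics/scene0.png

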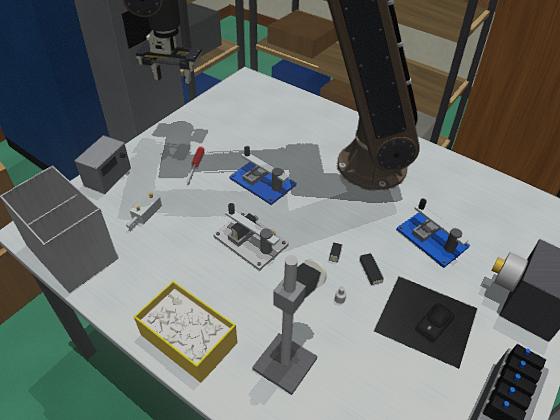

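View pics/side0.png

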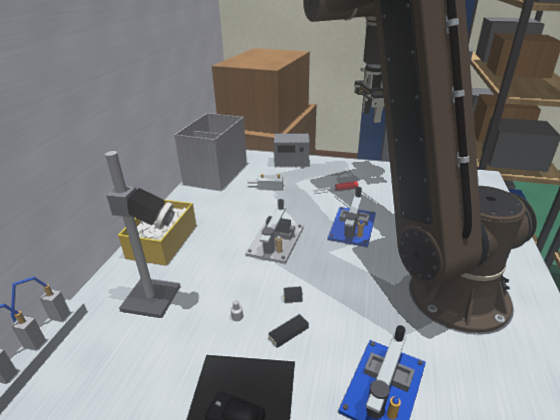

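The scene picture shows the grey target fixture around (250,238) with knob at (231,208) and post at (266,236). The station base is at (285,362) and its head at (300,285). In the side picture the fixture is at (276,238) and the camera head at (145,205).

```bash
python3 - <<'E'
from h import *
a=load('scene');b=load('side')
for f,ps in((a,[(231,208),(266,236),(250,247),(291,262),(285,375),(240,236),(313,275)]),(b,[(280,204),(267,240),(113,157),(150,300),(150,205),(165,210)])):
    W=cloud(f)
    for u,v in ps: print((u,v),W[v,u].round(3))
c1=cv2.resize(a['frame'][190:280,195:335],None,fx=4,fy=4,interpolation=cv2.INTER_CUBIC)
c2=cv2.resize(b['frame'][145:265,100:310],None,fx=3,fy=3,interpolation=cv2.INTER_CUBIC)
c2=cv2.resize(b['frame'][190:265,240:310],None,fx=3.2,fy=3.2,interpolation=cv2.INTER_CUBIC)
m=np.zeros((600,560,3),np.uint8); m[:360,:560]=c1; m[360:360+c2.shape[0],:c2.shape[1]]=c2
c3=cv2.resize(b['frame'][145:240,95:190],None,fx=2.4,fy=2.4); m[360:360+c3.shape[0],300:300+c3.shape[1]]=c3
cv2.imwrite('pics/crop1.png',m[...,::-1])
E
```

```text
(231, 208) [ 0.509 -0.178  0.104]
(266, 236) [ 0.516 -0.054  0.082]
(250, 247) [ 0.528 -0.1    0.014]
(291, 262) [0.752 0.178 0.394]
(285, 375) [0.776 0.196 0.015]
(240, 236) [ 0.528 -0.135  0.036]
(313, 275) [0.689 0.19  0.296]
(280, 204) [ 0.499 -0.173  0.099]
(267, 240) [ 0.499 -0.023  0.076]
(113, 157) [0.742 0.182 0.389]
(150, 300) [0.737 0.196 0.017]
(150, 205) [0.679 0.189 0.291]
(165, 210) [0.648 0.187 0.282]
```

View pics/crop1.png

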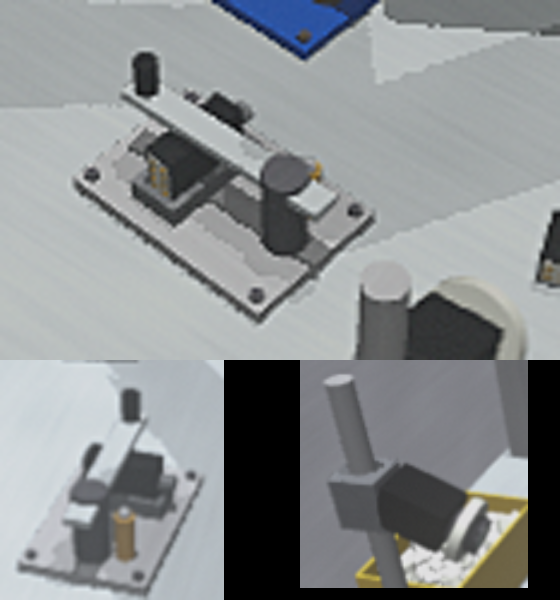

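The crop shows the arm of the brace crossing the housing: knob at (145,72), post (285,205), socket contacts facing +x at (158,178). The camera head faces -x, with the ring light at (465,530). Depth agrees with the given heights, so I'll measure from the merged clouds.

```bash
python3 - <<'E'
from h import *
from scipy.optimize import least_squares
P=[];C=[]
for n in('scene','side'):
    f=load(n);W=cloud(f);ok=np.isfinite(W[...,0]);P.append(W[ok]);C.append(f['frame'][ok].astype(int))
lab=np.r_[np.zeros(len(P[0])),np.ones(len(P[1]))];P=np.vstack(P);C=np.vstack(C)
def box(x0,x1,y0,y1,z0,z1): return (P[:,0]>x0)&(P[:,0]<x1)&(P[:,1]>y0)&(P[:,1]<y1)&(P[:,2]>z0)&(P[:,2]<z1)
def circ(p,r):
    return least_squares(lambda c:np.hypot(p[:,0]-c[0],p[:,1]-c[1])-r,p.mean(0)[:2],loss='soft_l1',f_scale=.001).x
# fixture
for l in(0,1):
    m=box(.40,.64,-.24,.02,.0075,.0165)&(lab==l)&~(C[:,2]>C[:,0]+40)
    r=cv2.minAreaRect((P[m][:,:2]*1000).astype(np.float32)); print('plate',l,m.sum(),r, P[m][:,2].mean())
    k=box(.44,.57,-.22,-.14,.08,.11)&(lab==l)&(C.max(1)<90); print('knob',l,k.sum(),P[k].min(0),P[k].max(0),circ(P[k&(P[:,2]<.102)],.009))
    k=box(.44,.57,-.10,.0,.03,.09)&(lab==l)&(C.max(1)<120);print('post',l,k.sum(),P[k].max(0),circ(P[k&(P[:,2]<.06)],.016))
    m=box(.6,.9,.08,.3,.008,.02)&(lab==l); r=cv2.minAreaRect((P[m][:,:2]*1000).astype(np.float32)); print('base',l,m.sum(),r)
    m=box(.6,.9,.08,.3,.31,.385)&(lab==l)
    print('spost',l,circ(P[m],.011))
    m=box(.55,.72,.08,.3,.2,.36)&(lab==l)&(C.min(1)>170); print('ring',l,m.sum(),P[m].min(0),P[m].max(0),P[m].mean(0))
    m=box(.44,.57,-.22,-.06,.055,.0645)&(lab==l)&(C.max(1)<80); print('hous',l,m.sum(),P[m].min(0),P[m].max(0),cv2.minAreaRect((P[m][:,:2]*1000).astype(np.float32)))
    m=box(.40,.60,-.24,.02,.064,.080)&(lab==l)&(C.min(1)>130); print('arm',l,m.sum(),cv2.minAreaRect((P[m][:,:2]*1000).astype(np.float32)))
E
```

```text
plate 0 1135 ((488.66387939453125, -104.2315444946289), (214.65113830566406, 160.5315399169922), 86.68570709228516) 0.012875759974701856
knob 0 51 [ 0.49429993 -0.19075156  0.08006599] [ 0.51293494 -0.17645836  0.10974051] [ 0.50017885 -0.18556433]
post 0 237 [ 0.52650286 -0.02341798  0.08727404] [ 0.50748326 -0.06069224]
base 0 1842 ((729.4819946289062, 166.66033935546875), (167.74856567382812, 134.437255859375), 11.9931001663208)
spost 0 [0.74907544 0.17647396]
ring 0 50 [0.64521166 0.14925672 0.24213411] [0.70497638 0.20131209 0.28827312] [0.6542466  0.18096336 0.28000425]
hous 0 101 [ 0.46423838 -0.16164938  0.05502111] [ 0.53639413 -0.06090719  0.06445105] ((503.8011474609375, -108.55626678466797), (99.55537414550781, 71.5367660522461), 83.17318725585938)
arm 0 289 ((495.81231689453125, -110.52099609375), (174.32699584960938, 44.67646026611328), 86.80419921875)
plate 1 776 ((502.8765869140625, -117.21133422851562), (186.0054473876953, 121.34447479248047), 84.7117691040039) 0.012062691715309179
knob 1 36 [ 0.4942928  -0.18550636  0.08233219] [ 0.50462181 -0.17070232  0.10667579] [ 0.50219452 -0.18352744]
post 1 205 [ 0.5195276  -0.01938534  0.08523675] [ 0.50589278 -0.05901445]
base 1 1419 ((791.5704345703125, 197.33749389648438), (235.17440795898438, 132.4224395751953), 19.982498168945312)
spost 1 [0.74831251 0.1778741 ]
ring 1 107 [0.64336514 0.16195548 0.23207719] [0.68434875 0.20251883 0.28825941] [0.65248188 0.1865023  0.2761056 ]
hous 1 72 [ 0.46381608 -0.15216728  0.05504713] [ 0.53084487 -0.12442092  0.06449278] ((497.1666259765625, -137.916259765625), (23.88395118713379, 67.1678466796875), 85.84268188476562)
arm 1 232 ((506.30047607421875, -108.15318298339844), (49.1219367980957, 174.9104766845703), 4.920392990112305)
```

```bash
cat >> h.py <<'E'
def rel(p,rpy,s=None):
    """world target -> tool-frame shift (mm) & rotvec from current pose"""
    s=s or arm.get_state(); R0=R.from_euler('xyz',s['ee_rot']); R1=R.from_euler('xyz',rpy)
    return (R0.inv().apply(np.array(p)-s['eef_pos'])*1000).round(1),(R0.inv()*R1).as_rotvec().round(3)
E
python3 - <<'E'
from h import *
print(rel([.501,-.185,.2],[np.pi,0,-1.61]))
for n in('scene','side'):
    f=load(n);W=cloud(f);c=f['frame'].astype(int)
    with np.errstate(all='ignore'):
        m=(W[...,0]>.62)&(W[...,0]<.9)&(W[...,1]>.08)&(W[...,1]<.32)&(W[...,2]>.009)&(W[...,2]<.019)&(c.max(2)<115)
        m2=(W[...,0]>.55)&(W[...,0]<.70)&(W[...,1]>.12)&(W[...,1]<.25)&(W[...,2]>.2)&(W[...,2]<.34)
    nn,l,st,_=cv2.connectedComponentsWithStats(m.astype(np.uint8)); k=1+st[1:,4].argmax(); m=l==k
    print(n,'base',cv2.minAreaRect((W[m][:,:2]*1000).astype(np.float32)))
    bright=m2&(c.min(2)>150)
    q=W[bright]; 
    ctr=np.median(q,0)
    print('ring',len(q),ctr,cv2.fitEllipse(np.argwhere(bright)[:,::-1].astype(np.float32)))
    # plane via svd after trimming
    for _ in range(5):
        mu=q.mean(0);nrm=np.linalg.svd(q-mu)[2][2];d=abs((q-mu)@nrm);q=q[d<max(.003,np.percentile(d,80))]
    print('plane n',nrm,len(q),q.min(0),q.max(0))
    # bystander heights between fixture and station
    with np.errstate(all='ignore'):
        o=(W[...,2]>.012)&(W[...,2]<.06)&(W[...,0]>.2)&(W[...,0]<.9)&(W[...,1]>-.5)&(W[...,1]<.35)
    nn,l,st,_=cv2.connectedComponentsWithStats(o.astype(np.uint8))
    for i in range(1,nn):
        if st[i,4]>40: print('blob',st[i][:4],np.nanmedian(W[l==i],0).round(3),W[l==i][:,2].max().round(3))
E
```

```text
(array([-386.2,  305.7,   48.2]), array([ 1.000e-03,  1.000e-03, -1.123e+00]))
scene base ((750.2323608398438, 175.65155029296875), (111.09259033203125, 110.23760223388672), 1.9316627979278564)
ring 212 [0.65718634 0.18462564 0.27903029] ((309.14471435546875, 276.3150329589844), (28.027233123779297, 31.400009155273438), 37.7825927734375)
plane n [-0.88814557 -0.03548791 -0.45818997] 146 [0.65018759 0.14925672 0.24035457] [0.67545932 0.20204534 0.28827312]
blob [186 146  18  37] [ 0.343 -0.47   0.023] 0.033
blob [232 162  64  42] [ 0.303 -0.24   0.016] 0.059
blob [126 192  36  36] [ 0.612 -0.427  0.039] 0.059
blob [252 215  15  14] [ 0.452 -0.131  0.031] 0.058
blob [214 220  75  49] [ 0.528 -0.111  0.015] 0.06
blob [403 228  48  34] [0.219 0.302 0.015] 0.059
blob [330 243  13  18] [0.411 0.102 0.03 ] 0.036
blob [ 74 245  44  39] [ 0.837 -0.38   0.036] 0.06
blob [359 253  25  30] [0.395 0.206 0.02 ] 0.027
blob [334 287  12  15] [0.526 0.187 0.03 ] 0.053
blob [179 291  19  20] [ 0.78  -0.09   0.059] 0.06
blob [189 322  17  10] [ 0.82  -0.03   0.058] 0.06
blob [137 324  32  27] [ 0.899 -
[... 437 characters left out ...]
1463581  0.2303543 ] [0.66866351 0.2054868  0.28825941]
blob [188 162  47  27] [ 0.801 -0.38   0.037] 0.06
blob [247 174  36  15] [ 0.603 -0.419  0.034] 0.054
blob [318 182  40   9] [ 0.337 -0.467  0.019] 0.028
blob [330 207  46  38] [ 0.276 -0.205  0.016] 0.06
blob [142 210  54  53] [0.77  0.014 0.036] 0.06
blob [245 221  58  41] [ 0.483 -0.08   0.019] 0.06
blob [121 243  14  15] [0.884 0.052 0.036] 0.06
blob [119 278  61  38] [0.74  0.187 0.016] 0.06
blob [283 287  19  14] [0.403 0.108 0.029] 0.033
blob [230 300  13  19] [0.517 0.192 0.03 ] 0.054
blob [ 48 302  38  38] [0.884 0.307 0.03 ] 0.06
blob [268 314  41  31] [0.391 0.211 0.022] 0.026
blob [342 340  34  66] [0.219 0.296 0.014] 0.032
```

>>> jog_arm(
  targets=[
    {"dx":-30,"dy":24,"dz":4,"rz":-0.1,"gripper":0.0},
    {"dx":-60,"dy":48,"dz":8,"rz":-0.2,"gripper":0.1},
    {"dx":-90,"dy":72,"dz":12,"rz":-0.3,"gripper":0.2},
    {"dx":-120,"dy":96,"dz":16,"rz":-0.4,"gripper":0.3},
    {"dx":-150,"dy":120,"dz":20,"rz":-0.5,"gripper":0.3},
    {"dx":-180,"dy":143,"dz":24,"rz":-0.6,"gripper":0.3},
    {"dx":-210,"dy":167,"dz":28,"rz":-0.7,"gripper":0.3},
    {"dx":-240,"dy":190,"dz":30,"rz":-0.8,"gripper":0.3},
  ],
  force=20,
)

```text
invalid input at $.targets[0]: expected keys dx, dy, dz, rx, ry, rz, gripper
```

```bash
python3 -c "
from h import *
print(rel([.501,-.185,.19],[np.pi,0,-1.61]),arm.get_state()['width'])"
```

```text
(array([-386.2,  305.7,   58.2]), array([ 1.000e-03,  1.000e-03, -1.123e+00])) 0.08735490409132894
```

>>> jog_arm(
  targets=[
    {"dx":-30,"dy":24,"dz":4,"rx":0,"ry":0,"rz":-0.1,"gripper":0.0},
    {"dx":-60,"dy":48,"dz":8,"rx":0,"ry":0,"rz":-0.2,"gripper":0.1},
    {"dx":-90,"dy":72,"dz":12,"rx":0,"ry":0,"rz":-0.3,"gripper":0.2},
    {"dx":-120,"dy":96,"dz":16,"rx":0,"ry":0,"rz":-0.4,"gripper":0.3},
    {"dx":-150,"dy":120,"dz":20,"rx":0,"ry":0,"rz":-0.5,"gripper":0.3},
    {"dx":-180,"dy":143,"dz":24,"rx":0,"ry":0,"rz":-0.6,"gripper":0.3},
    {"dx":-210,"dy":167,"dz":28,"rx":0,"ry":0,"rz":-0.7,"gripper":0.3},
    {"dx":-240,"dy":190,"dz":30,"rx":0,"ry":0,"rz":-0.8,"gripper":0.3},
  ],
  force=20,
)

```text
t: 0.82
eef_pos: [0.4131, -0.3477, 0.2181]
ee_rot: [3.141, 0.0, -1.928]
force: [0.6, -0.3, -0.7]
width: 0.062
gripper_force: 0.0
```

```bash
python3 -c "
from h import *
print(rel([.501,-.185,.19],[np.pi,0,-1.61]),arm.get_state()['width'])"
```

```text
(array([-183.1,  -25.4,   28.1]), array([ 0.001,  0.   , -0.318])) 0.06197763919826921
```

>>> jog_arm(
  targets=[
    {"dx":-30,"dy":-4,"dz":5,"rx":0,"ry":0,"rz":-0.06,"gripper":0.4},
    {"dx":-60,"dy":-8,"dz":10,"rx":0,"ry":0,"rz":-0.12,"gripper":0.4},
    {"dx":-95,"dy":-13,"dz":15,"rx":0,"ry":0,"rz":-0.18,"gripper":0.4},
    {"dx":-130,"dy":-18,"dz":20,"rx":0,"ry":0,"rz":-0.24,"gripper":0.4},
    {"dx":-160,"dy":-22,"dz":25,"rx":0,"ry":0,"rz":-0.3,"gripper":0.4},
    {"dx":-183,"dy":-25,"dz":28,"rx":0,"ry":0,"rz":-0.318,"gripper":0.4},
    {"dx":-183,"dy":-25,"dz":28,"rx":0,"ry":0,"rz":-0.318,"gripper":0.4},
    {"dx":-183,"dy":-25,"dz":28,"rx":0,"ry":0,"rz":-0.318,"gripper":0.4},
  ],
)

```text
t: 1.48
eef_pos: [0.5015, -0.1862, 0.1902]
ee_rot: [3.141, 0.0, -1.613]
force: [0.6, -0.9, -0.4]
width: 0.0529
gripper_force: 0.0
```

```bash
python3 - <<'E'
from h import *
f=grab('wrist');im=f['frame'].copy()
cv2.imwrite('pics/w1.png',im[...,::-1])
print(project(f,[[.501,-.185,.106],[.5065,-.06,.085]]),rel([.501,-.185,.104],[np.pi,0,-1.61]),arm.get_state()['eef_pos'])
E
```

```text
[[278.03241682 228.90106234]
 [277.58777719 372.58557147]] (array([-2. ,  0.1, 86.3]), array([ 0.001, -0.   , -0.004])) [ 0.50110892 -0.18696086  0.19032663]
```

View pics/w1.png

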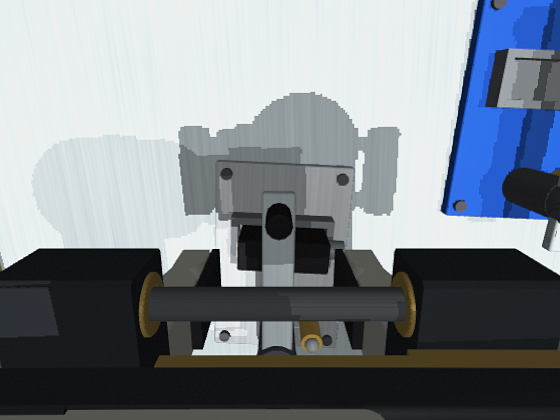

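The wrist picture shows the knob at (279,220), centred between the fingers at (205,300) and (360,300), matching my prediction of (278,229). I'll go down around it.

>>> jog_arm(
  targets=[
    {"dx":-1,"dy":0,"dz":20,"rx":0,"ry":0,"rz":0,"gripper":0.5},
    {"dx":-2,"dy":0,"dz":40,"rx":0,"ry":0,"rz":0,"gripper":0.5},
    {"dx":-2,"dy":0,"dz":60,"rx":0,"ry":0,"rz":0,"gripper":0.5},
    {"dx":-2,"dy":0,"dz":75,"rx":0,"ry":0,"rz":0,"gripper":0.5},
    {"dx":-2,"dy":0,"dz":86,"rx":0,"ry":0,"rz":0,"gripper":0.6},
    {"dx":-2,"dy":0,"dz":86,"rx":0,"ry":0,"rz":0,"gripper":0.65},
    {"dx":-2,"dy":0,"dz":86,"rx":0,"ry":0,"rz":0,"gripper":0.65},
    {"dx":-2,"dy":0,"dz":86,"rx":0,"ry":0,"rz":0,"gripper":0.65},
  ],
)

```text
t: 2.2
eef_pos: [0.5016, -0.186, 0.1054]
ee_rot: [-3.141, -0.0, -1.616]
force: [-0.0, -0.5, 0.8]
width: 0.0312
gripper_force: 0.0
```

```bash
cat >> h.py <<'E'
PIV=np.array([.5065,-.060]); FY=-.093
def arc(b):
    a=FY+b; return [PIV[0]+.125*np.sin(a),PIV[1]-.125*np.cos(a),.104],[np.pi,0,-np.pi/2+a]
E
python3 - <<'E'
from h import *
s=arm.get_state();print(s['eef_pos'],s['ee_rot'],s['width'],s['force'])
for b in np.linspace(.05,2.0,21)[1:]: print(round(b,2),*rel(*arc(b),s))
E
```

```text
[ 0.50158274 -0.18598121  0.10540948] [-3.14052136e+00 -1.79735761e-04 -1.61560114e+00] 0.031173243618605934 [-0.03407742 -0.5228991   0.76431164]
0.15 [ -1.7 -11.7   1.4] [-0.001 -0.    -0.099]
0.24 [ -3.5 -23.7   1.4] [-0.001 -0.    -0.197]
0.34 [ -6.4 -35.5   1.4] [-0.001 -0.    -0.294]
0.44 [-10.5 -47.    1.5] [-0.001 -0.    -0.392]
0.54 [-15.7 -58.    1.5] [-0.001 -0.    -0.489]
0.64 [-22.  -68.5   1.5] [-0.001 -0.    -0.587]
0.73 [-29.2 -78.3   1.5] [-0.001 -0.001 -0.684]
0.83 [-37.4 -87.3   1.5] [-0.001 -0.001 -0.782]
0.93 [-46.4 -95.6   1.5] [-0.001 -0.001 -0.879]
1.03 [ -56.1 -102.9    1.5] [-0.001 -0.001 -0.977]
1.12 [ -66.5 -109.2    1.5] [-1.000e-03 -1.000e-03 -1.074e+00]
1.22 [ -77.5 -114.4    1.5] [-1.000e-03 -1.000e-03 -1.172e+00]
1.32 [ -89.  -118.6    1.5] [-1.000e-03 -1.000e-03 -1.269e+00]
1.42 [-100.8 -121.7    1.5] [-1.000e-03 -1.000e-03 -1.367e+00]
1.51 [-112.8 -123.6    1.5] [-1.000e-03 -1.000e-03 -1.464e+00]
1.61 [-125.  -124.3    1.5] [-1.000e-03 -1.000e-03 -1.562e+00]
1.71 [-137.1 -123.8    1.5] [-1.000e-03 -1.000e-03 -1.659e+00]
1.81 [-149.2 -122.1    1.5] [-1.000e-03 -1.000e-03 -1.757e+00]
1.9 [-161.  -119.3    1.5] [-1.000e-03 -1.000e-03 -1.854e+00]
2.0 [-172.6 -115.3    1.5] [-1.000e-03 -1.000e-03 -1.952e+00]
```

>>> jog_arm(
  targets=[
    {"dx":-1,"dy":-6,"dz":0,"rx":0,"ry":0,"rz":-0.05,"gripper":0.65},
    {"dx":-2,"dy":-12,"dz":0,"rx":0,"ry":0,"rz":-0.1,"gripper":0.65},
    {"dx":-3.5,"dy":-24,"dz":0,"rx":0,"ry":0,"rz":-0.2,"gripper":0.65},
    {"dx":-6.5,"dy":-35.5,"dz":0,"rx":0,"ry":0,"rz":-0.295,"gripper":0.65},
    {"dx":-10.5,"dy":-47,"dz":0,"rx":0,"ry":0,"rz":-0.39,"gripper":0.65},
    {"dx":-16,"dy":-58,"dz":0,"rx":0,"ry":0,"rz":-0.49,"gripper":0.65},
    {"dx":-22,"dy":-68.5,"dz":0,"rx":0,"ry":0,"rz":-0.585,"gripper":0.65},
    {"dx":-29,"dy":-78,"dz":0,"rx":0,"ry":0,"rz":-0.685,"gripper":0.65},
  ],
)

```text
t: 2.87
eef_pos: [0.5812, -0.1602, 0.1058]
ee_rot: [-3.141, -0.001, -0.926]
force: [-0.7, -0.4, 1.3]
width: 0.0306
gripper_force: 0.7
```

```bash
python3 - <<'E'
from h import *
s=arm.get_state();print(s['eef_pos'],s['ee_rot'],s['width'],s['force'])
for b in np.arange(.85,2.06,.1): print(round(b,2),*rel(*arc(b),s))
E
```

```text
[ 0.58117249 -0.16021312  0.10581558] [-3.14089994e+00 -8.98248928e-04 -9.25753160e-01] 0.030646839452644358 [-0.74494381 -0.35577962  1.34172647]
0.85 [ -0.8 -14.5   1.8] [-0.001 -0.001 -0.112]
0.95 [ -2.8 -26.9   1.8] [-0.001 -0.001 -0.212]
1.05 [ -6.  -38.9   1.8] [-0.001 -0.001 -0.312]
1.15 [-10.4 -50.6   1.8] [-0.    -0.001 -0.412]
1.25 [-16.  -61.8   1.8] [-0.    -0.001 -0.512]
1.35 [-22.7 -72.4   1.8] [-0.    -0.001 -0.612]
1.45 [-30.3 -82.2   1.8] [-0.    -0.001 -0.712]
1.55 [-39.  -91.3   1.8] [-0.    -0.001 -0.812]
1.65 [-48.4 -99.4   1.8] [-0.    -0.001 -0.912]
1.75 [ -58.7 -106.6    1.8] [-0.000e+00 -1.000e-03 -1.012e+00]
1.85 [ -69.6 -112.7    1.8] [-0.000e+00 -1.000e-03 -1.112e+00]
1.95 [ -81.1 -117.6    1.8] [-0.000e+00 -1.000e-03 -1.212e+00]
2.05 [ -93.  -121.4    1.8] [-0.000e+00 -1.000e-03 -1.312e+00]
```

Gripper force of 0.7 N shows contact with the knob. I'll continue round the arc.

>>> jog_arm(
  targets=[
    {"dx":-1,"dy":-14,"dz":0,"rx":0,"ry":0,"rz":-0.11,"gripper":0.65},
    {"dx":-3,"dy":-27,"dz":0,"rx":0,"ry":0,"rz":-0.21,"gripper":0.65},
    {"dx":-6,"dy":-39,"dz":0,"rx":0,"ry":0,"rz":-0.31,"gripper":0.65},
    {"dx":-10.5,"dy":-50.5,"dz":0,"rx":0,"ry":0,"rz":-0.41,"gripper":0.65},
    {"dx":-16,"dy":-62,"dz":0,"rx":0,"ry":0,"rz":-0.51,"gripper":0.65},
    {"dx":-22.5,"dy":-72.5,"dz":0,"rx":0,"ry":0,"rz":-0.61,"gripper":0.65},
    {"dx":-30,"dy":-82,"dz":0,"rx":0,"ry":0,"rz":-0.71,"gripper":0.65},
    {"dx":-39,"dy":-91,"dz":0,"rx":0,"ry":0,"rz":-0.81,"gripper":0.65},
  ],
)

```text
t: 3.53
eef_pos: [0.631, -0.0739, 0.1059]
ee_rot: [-3.141, -0.002, -0.115]
force: [-1.1, -0.3, -0.4]
width: 0.0307
gripper_force: 0.0
```

```bash
python3 - <<'E'
from h import *
s=arm.get_state();print(s['eef_pos'],s['ee_rot'],s['width'],s['force'])
for b in np.arange(1.65,2.1,.1): print(round(b,2),*rel(*arc(b),s))
E
```

```text
[ 0.63100942 -0.07389174  0.10590195] [-3.14123966e+00 -1.92203615e-03 -1.15276263e-01] 0.0306831001850359 [-1.07148576 -0.30538133 -0.38715791]
1.65 [ -0.9 -12.1   1.9] [-0.    -0.002 -0.101]
1.75 [ -2.8 -24.5   1.9] [-0.    -0.002 -0.201]
1.85 [ -5.9 -36.6   1.9] [-0.    -0.002 -0.301]
1.95 [-10.2 -48.3   1.9] [ 0.    -0.002 -0.401]
2.05 [-15.7 -59.6   1.9] [ 0.    -0.002 -0.501]
```

>>> jog_arm(
  targets=[
    {"dx":-1,"dy":-12,"dz":0,"rx":0,"ry":0,"rz":-0.1,"gripper":0.65},
    {"dx":-3,"dy":-24.5,"dz":0,"rx":0,"ry":0,"rz":-0.2,"gripper":0.65},
    {"dx":-6,"dy":-36.5,"dz":0,"rx":0,"ry":0,"rz":-0.3,"gripper":0.65},
    {"dx":-9,"dy":-45,"dz":0,"rx":0,"ry":0,"rz":-0.37,"gripper":0.65},
    {"dx":-9,"dy":-45,"dz":0,"rx":0,"ry":0,"rz":-0.37,"gripper":0.65},
    {"dx":-9,"dy":-45,"dz":0,"rx":0,"ry":0,"rz":-0.37,"gripper":0.4},
    {"dx":-9,"dy":-45,"dz":0,"rx":0,"ry":0,"rz":-0.37,"gripper":0.4},
    {"dx":-9,"dy":-45,"dz":-15,"rx":0,"ry":0,"rz":-0.37,"gripper":0.4},
  ],
)

```text
t: 4.2
eef_pos: [0.6249, -0.0291, 0.1174]
ee_rot: [-3.141, 0.004, 0.247]
force: [0.1, -0.2, -0.1]
width: 0.0454
gripper_force: 0.0
```

```bash
python3 - <<'E'
from h import *
s=arm.get_state();print(s['eef_pos'],s['ee_rot'],s['width'],s['force'])
print(rel([.56,-.12,.24],[np.pi,0,-1.6],s),rel([.4987,-.1445,.24],[np.pi,0,3.05],s))
f=grab('side');W=cloud(f);c=f['frame'].astype(int)
with np.errstate(all='ignore'):
    k=(W[...,0]>.56)&(W[...,0]<.68)&(W[...,1]>-.1)&(W[...,1]<.02)&(W[...,2]>.08)&(W[...,2]<.108)&(c.max(2)<80)
    a=(W[...,0]>.40)&(W[...,0]<.68)&(W[...,1]>-.1)&(W[...,1]<.02)&(W[...,2]>.066)&(W[...,2]<.080)&(c.min(2)>130)
print(np.median(W[k],0),k.sum(),cv2.minAreaRect((W[a][:,:2]*1000).astype(np.float32)),a.sum())
E
```

```text
[ 0.62493066 -0.02914084  0.11740655] [-3.14092046  0.00412428  0.24734502] 0.04540902096599298 [ 0.14118145 -0.24462945 -0.14716235]
(array([ -85.7,   72.1, -122.3]), array([0.003, 0.003, 1.847])) (array([-151.1,   80.9, -122. ]), array([-0.006,  0.   , -2.803]))
[nan nan nan] 0 ((558.902099609375, -45.954803466796875), (175.0735321044922, 28.52271270751953), 13.48586654663086) 189
  return _methods._mean(a, axis=axis, dtype=dtype,
  ret = um.true_divide(
```

The brace arm now measures 13.5° in world, so the joint is at about 1.90 rad and seated. I'll lift, then turn back over the nest.

>>> jog_arm(
  targets=[
    {"dx":0,"dy":0,"dz":-20,"rx":0,"ry":0,"rz":0,"gripper":0.3},
    {"dx":0,"dy":0,"dz":-55,"rx":0,"ry":0,"rz":0.12,"gripper":0.3},
    {"dx":-20,"dy":10,"dz":-90,"rx":0,"ry":0,"rz":0.24,"gripper":0.3},
    {"dx":-45,"dy":22,"dz":-122,"rx":0,"ry":0,"rz":0.36,"gripper":0.3},
    {"dx":-70,"dy":36,"dz":-122,"rx":0,"ry":0,"rz":0.48,"gripper":0.3},
    {"dx":-100,"dy":52,"dz":-122,"rx":0,"ry":0,"rz":0.6,"gripper":0.3},
    {"dx":-130,"dy":68,"dz":-122,"rx":0,"ry":0,"rz":0.72,"gripper":0.3},
    {"dx":-151,"dy":81,"dz":-122,"rx":0,"ry":0,"rz":0.84,"gripper":0.3},
  ],
)

```text
t: 4.92
eef_pos: [0.4982, -0.1459, 0.2422]
ee_rot: [-3.141, -0.001, -0.598]
force: [0.0, -0.0, 0.5]
width: 0.0614
gripper_force: 0.0
```

>>> jog_arm(
  targets=[
    {"dx":0,"dy":0,"dz":0,"rx":0,"ry":0,"rz":0.12,"gripper":0.3},
    {"dx":0,"dy":0,"dz":0,"rx":0,"ry":0,"rz":0.24,"gripper":0.3},
    {"dx":0,"dy":0,"dz":0,"rx":0,"ry":0,"rz":0.36,"gripper":0.3},
    {"dx":0,"dy":0,"dz":0,"rx":0,"ry":0,"rz":0.48,"gripper":0.3},
    {"dx":0,"dy":0,"dz":0,"rx":0,"ry":0,"rz":0.6,"gripper":0.3},
    {"dx":0,"dy":0,"dz":0,"rx":0,"ry":0,"rz":0.72,"gripper":0.3},
    {"dx":0,"dy":0,"dz":0,"rx":0,"ry":0,"rz":0.84,"gripper":0.3},
    {"dx":0,"dy":0,"dz":0,"rx":0,"ry":0,"rz":0.96,"gripper":0.3},
  ],
)

```text
t: 5.58
eef_pos: [0.5003, -0.1449, 0.2419]
ee_rot: [-3.141, -0.0, -1.558]
force: [-0.3, 1.1, 0.1]
width: 0.0614
gripper_force: 0.0
```

>>> jog_arm(
  targets=[
    {"dx":0,"dy":0,"dz":0,"rx":0,"ry":0,"rz":0.12,"gripper":0.3},
    {"dx":0,"dy":0,"dz":0,"rx":0,"ry":0,"rz":0.24,"gripper":0.3},
    {"dx":0,"dy":0,"dz":0,"rx":0,"ry":0,"rz":0.36,"gripper":0.3},
    {"dx":0,"dy":0,"dz":0,"rx":0,"ry":0,"rz":0.48,"gripper":0.3},
    {"dx":0,"dy":0,"dz":0,"rx":0,"ry":0,"rz":0.6,"gripper":0.3},
    {"dx":0,"dy":0,"dz":0,"rx":0,"ry":0,"rz":0.72,"gripper":0.3},
    {"dx":0,"dy":0,"dz":0,"rx":0,"ry":0,"rz":0.84,"gripper":0.3},
    {"dx":0,"dy":0,"dz":0,"rx":0,"ry":0,"rz":0.96,"gripper":0.3},
  ],
)

```text
t: 6.25
eef_pos: [0.5003, -0.1449, 0.2419]
ee_rot: [-3.141, 0.001, -2.518]
force: [-0.4, -0.7, -0.2]
width: 0.0615
gripper_force: 0.0
```

```bash
python3 - <<'E'
from h import *
s=arm.get_state();print(s['eef_pos'],s['ee_rot'],s['q'],s['width'],s['force'])
print(rel([.4987,-.1445,.24],[np.pi,0,3.05],s))
P=[];C=[]
for n in('scene','side'):
    f=grab(n);W=cloud(f);c=f['frame'].astype(int)
    with np.errstate(all='ignore'):
        m=(W[...,0]>.42)&(W[...,0]<.57)&(W[...,1]>-.2)&(W[...,1]<-.09)&(W[...,2]>.059)&(W[...,2]<.0665)&(c.max(2)<90)
        r=(W[...,0]>.42)&(W[...,0]<.57)&(W[...,1]>-.2)&(W[...,1]<-.09)&(W[...,2]>.026)&(W[...,2]<.032)
    for m in(m,r):
        nn,l,st,_=cv2.connectedComponentsWithStats(m.astype(np.uint8)); m=l==1+st[1:,4].argmax()
        print(n,m.sum(),cv2.minAreaRect((W[m][:,:2]*1000).astype(np.float32)))
E
```

```text
[ 0.50029573 -0.14486271  0.24194292] [-3.14108704e+00  6.36541518e-04 -2.51798191e+00] [ 9.53616007e-02  1.08535658e-01 -3.34883412e-01  1.28319531e-04
 -1.12657264e+00 -1.04260244e+00] 0.06146380971553016 [-0.35752175 -0.6893971  -0.16522648]
(array([1.1, 1.2, 1.9]), array([-0.   ,  0.001,  0.715]))
scene 187 ((499.113037109375, -144.86256408691406), (27.989158630371094, 73.4379653930664), 85.20628356933594)
scene 122 ((500.59478759765625, -143.19027709960938), (40.393455505371094, 90.3731689453125), 84.66763305664062)
side 128 ((497.01629638671875, -140.86602783203125), (27.207958221435547, 69.6532974243164), 84.54747772216797)
side 39 ((471.030029296875, -126.9982681274414), (29.69955825805664, 23.482349395751953), 13.594747543334961)
```

>>> jog_arm(
  targets=[
    {"dx":0.5,"dy":0,"dz":0,"rx":0,"ry":0,"rz":0.12,"gripper":0.3},
    {"dx":0.5,"dy":0,"dz":15,"rx":0,"ry":0,"rz":0.24,"gripper":0.3},
    {"dx":0.5,"dy":0,"dz":35,"rx":0,"ry":0,"rz":0.36,"gripper":0.3},
    {"dx":0.5,"dy":0,"dz":60,"rx":0,"ry":0,"rz":0.48,"gripper":0.3},
    {"dx":0.5,"dy":0,"dz":80,"rx":0,"ry":0,"rz":0.6,"gripper":0.3},
    {"dx":0.5,"dy":0,"dz":95,"rx":0,"ry":0,"rz":0.714,"gripper":0.3},
    {"dx":0.5,"dy":0,"dz":100,"rx":0,"ry":0,"rz":0.714,"gripper":0.3},
    {"dx":0.5,"dy":0,"dz":100,"rx":0,"ry":0,"rz":0.714,"gripper":0.3},
  ],
)

```text
t: 7.02
eef_pos: [0.4992, -0.1448, 0.1406]
ee_rot: [-3.141, -0.002, 3.065]
force: [-0.2, 0.9, -0.6]
width: 0.0615
gripper_force: 0.0
```

```bash
python3 - <<'E'
from h import *
s=arm.get_state()
print(rel([.4985,-.1435,.055],[np.pi,0,3.05],s),s['eef_pos'],s['ee_rot'])
f=grab('wrist');W=cloud(f);c=f['frame'].astype(int)
with np.errstate(all='ignore'):
    m=(W[...,0]>.42)&(W[...,0]<.57)&(W[...,1]>-.2)&(W[...,1]<-.09)&(W[...,2]>.057)&(W[...,2]<.068)&(c.max(2)<90)
print(m.sum(),cv2.minAreaRect((W[m][:,:2]*1000).astype(np.float32)),np.median(W[m],0))
cv2.imwrite('pics/w2.png',f['frame'][...,::-1])
E
```

```text
(array([ 0.6,  1.3, 85.6]), array([-0.   , -0.002,  0.015])) [ 0.4991952  -0.14483946  0.14057471] [-3.14120290e+00 -2.25999545e-03  3.06496049e+00]
4610 ((498.1466369628906, -146.1275177001953), (25.768144607543945, 71.44107055664062), 84.82389068603516) [ 0.49511741 -0.14613047  0.06216186]
```

View pics/w2.png

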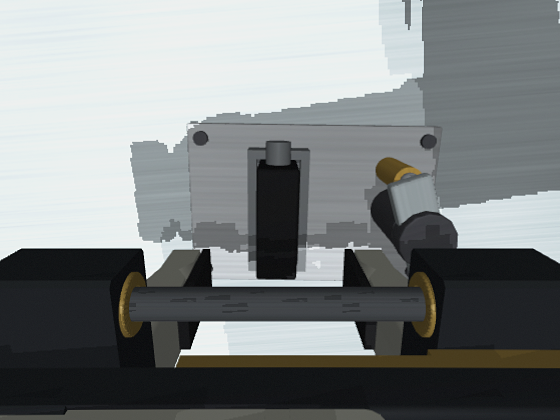

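The wrist picture shows the housing (278,218), gland up at (278,150), free of the brace and between the jaws. Its fit of 25.8 × 71.4 mm agrees with the given size. I'll go down and grip.

>>> jog_arm(
  targets=[
    {"dx":1,"dy":-0.7,"dz":15,"rx":0,"ry":0.0,"rz":0.015,"gripper":0.3},
    {"dx":1,"dy":-0.7,"dz":35,"rx":0,"ry":0.0,"rz":0.015,"gripper":0.3},
    {"dx":1,"dy":-0.7,"dz":55,"rx":0,"ry":0,"rz":0.015,"gripper":0.3},
    {"dx":1,"dy":-0.7,"dz":70,"rx":0,"ry":0,"rz":0.015,"gripper":0.3},
    {"dx":1,"dy":-0.7,"dz":80,"rx":0,"ry":0,"rz":0.015,"gripper":0.3},
    {"dx":1,"dy":-0.7,"dz":84,"rx":0,"ry":0,"rz":0.015,"gripper":0.3},
    {"dx":1,"dy":-0.7,"dz":84,"rx":0,"ry":0,"rz":0.015,"gripper":0.5},
    {"dx":1,"dy":-0.7,"dz":84,"rx":0,"ry":0,"rz":0.015,"gripper":0.9},
  ],
  force=30,
)

```text
t: 7.73
eef_pos: [0.4996, -0.1452, 0.0585]
ee_rot: [-3.142, 0.001, 3.046]
force: [0.1, 0.3, 0.6]
width: 0.0525
gripper_force: 0.0
```

>>> jog_arm(
  targets=[
    {"dx":0,"dy":0,"dz":0,"rx":0,"ry":0,"rz":0,"gripper":0.9},
    {"dx":0,"dy":0,"dz":0,"rx":0,"ry":0,"rz":0,"gripper":0.9},
    {"dx":0,"dy":0,"dz":0,"rx":0,"ry":0,"rz":0,"gripper":0.9},
    {"dx":0,"dy":0,"dz":0,"rx":0,"ry":0,"rz":0,"gripper":0.9},
    {"dx":0,"dy":0,"dz":0,"rx":0,"ry":0,"rz":0,"gripper":0.9},
    {"dx":0,"dy":0,"dz":0,"rx":0,"ry":0,"rz":0,"gripper":0.9},
    {"dx":0,"dy":0,"dz":0,"rx":0,"ry":0,"rz":0,"gripper":0.9},
    {"dx":0,"dy":0,"dz":0,"rx":0,"ry":0,"rz":0,"gripper":0.9},
  ],
)

```text
t: 8.4
eef_pos: [0.4991, -0.1451, 0.058]
ee_rot: [3.142, 0.001, 3.045]
force: [-1.2, 0.7, 6.3]
width: 0.0255
gripper_force: 30.0
```

>>> jog_arm(
  targets=[
    {"dx":0,"dy":0,"dz":-8,"rx":0,"ry":0,"rz":0,"gripper":0.9},
    {"dx":0,"dy":0,"dz":-18,"rx":0,"ry":0,"rz":0,"gripper":0.9},
    {"dx":0,"dy":0,"dz":-35,"rx":0,"ry":0,"rz":0,"gripper":0.9},
    {"dx":0,"dy":0,"dz":-60,"rx":0,"ry":0,"rz":0,"gripper":0.9},
    {"dx":0,"dy":0,"dz":-90,"rx":0,"ry":0,"rz":0,"gripper":0.9},
    {"dx":0,"dy":0,"dz":-120,"rx":0,"ry":0,"rz":0,"gripper":0.9},
    {"dx":0,"dy":0,"dz":-145,"rx":0,"ry":0,"rz":0,"gripper":0.9},
    {"dx":0,"dy":0,"dz":-160,"rx":0,"ry":0,"rz":0,"gripper":0.9},
  ],
)

```text
t: 9.07
eef_pos: [0.4995, -0.1454, 0.2217]
ee_rot: [3.141, 0.004, 3.045]
force: [0.9, -0.1, -1.0]
width: 0.0255
gripper_force: 30.0
```

```bash
cat >> h.py <<'E'
psi=.04
LENS=np.array([.7482-.1*np.cos(psi),.1775-.1*np.sin(psi),.2555])
RV=R.from_euler('ZY',[psi,-np.radians(25)])
VP=LENS-.09*RV.apply([1,0,0])
Rt0=R.from_euler('xyz',[3.1415,.001,3.045]);Rh0=R.from_euler('z',-.0905)
Rrel=Rh0.inv()*Rt0; tcp_h=Rh0.inv().apply(np.array([.4991,-.1451,.058])-[.4983,-.1455,.018])
def goal(back=0,s=None):
    p=VP+RV.apply(tcp_h-[.036+back,0,.022]); rpy=(RV*Rrel).as_euler('xyz'); return rel(p,rpy,s),p,rpy
E
python3 - <<'E'
from h import *
s=arm.get_state();print(s['eef_pos'],s['ee_rot'],s['width'],s['gripper_force'],s['force'])
print(LENS,VP,tcp_h); print(goal(0,s)); print(goal(.06,s))
E
```

```text
[ 0.49950946 -0.14536315  0.22166164] [3.14142981 0.00413804 3.04460911] 0.025549862795803405 29.998171627521515 [ 0.85980726 -0.13950266 -0.97703911]
[0.64827999 0.17350107 0.2555    ] [0.56677753 0.17023923 0.21746436] [0.00076058 0.00047066 0.04      ]
((array([  2.9, 315.7,   2.8]), array([-0.031, -0.432, -0.129])), array([0.52724545, 0.16912814, 0.21888507]), array([ 3.13865765,  0.43732365, -3.10831827]))
((array([ 56.8, 308.3,  27.9]), array([-0.031, -0.432, -0.129])), array([0.47291048, 0.16695358, 0.19352798]), array([ 3.13865765,  0.43732365, -3.10831827]))
```

>>> jog_arm(
  targets=[
    {"dx":4,"dy":15,"dz":0,"rx":0,"ry":-0.02,"rz":-0.01,"gripper":0.9},
    {"dx":8,"dy":40,"dz":0,"rx":0,"ry":-0.07,"rz":-0.02,"gripper":0.9},
    {"dx":12,"dy":70,"dz":0,"rx":-0.01,"ry":-0.14,"rz":-0.04,"gripper":0.9},
    {"dx":16,"dy":100,"dz":0,"rx":-0.015,"ry":-0.21,"rz":-0.06,"gripper":0.9},
    {"dx":20,"dy":130,"dz":0,"rx":-0.02,"ry":-0.28,"rz":-0.08,"gripper":0.9},
    {"dx":20,"dy":160,"dz":0,"rx":-0.025,"ry":-0.35,"rz":-0.1,"gripper":0.9},
    {"dx":20,"dy":190,"dz":0,"rx":-0.03,"ry":-0.4,"rz":-0.12,"gripper":0.9},
    {"dx":20,"dy":215,"dz":0,"rx":-0.031,"ry":-0.432,"rz":-0.129,"gripper":0.9},
  ],
)

```text
t: 9.73
eef_pos: [0.4983, 0.0725, 0.2184]
ee_rot: [3.137, 0.436, -3.107]
force: [0.7, -1.4, -0.3]
width: 0.0257
gripper_force: 30.0
```

```bash
python3 - <<'E'
from h import *
s=arm.get_state();print(s['q'],s['eef_pos'],s['width'])
print(goal(0,s)[0]); print(goal(.03,s)[0])
E
```

```text
[ 0.6684647  -0.14549985 -0.91902725  0.54271603 -0.49704703 -2.64474586] [0.49830009 0.07252575 0.21835143] 0.025706940924488584
(array([-29.5,  95.5,  13.6]), array([ 0.003, -0.001,  0.002]))
(array([ 0.5, 95.3, 13.6]), array([ 0.003, -0.001,  0.002]))
```

>>> jog_arm(
  targets=[
    {"dx":-4,"dy":10,"dz":1,"rx":0,"ry":0,"rz":0,"gripper":0.9},
    {"dx":-9,"dy":22,"dz":3,"rx":0,"ry":0,"rz":0,"gripper":0.9},
    {"dx":-13,"dy":34,"dz":5,"rx":0,"ry":0,"rz":0,"gripper":0.9},
    {"dx":-16,"dy":46,"dz":7,"rx":0,"ry":0,"rz":0,"gripper":0.9},
    {"dx":-18,"dy":58,"dz":8,"rx":0,"ry":0,"rz":0,"gripper":0.9},
    {"dx":-20,"dy":68,"dz":10,"rx":0,"ry":0,"rz":0,"gripper":0.9},
    {"dx":-20,"dy":76,"dz":12,"rx":0,"ry":0,"rz":0,"gripper":0.9},
    {"dx":-20,"dy":80,"dz":13,"rx":0,"ry":0,"rz":0,"gripper":0.9},
  ],
)

```text
t: 10.4
eef_pos: [0.5209, 0.1522, 0.2144]
ee_rot: [3.139, 0.433, -3.108]
force: [-0.2, 0.4, -1.3]
width: 0.0257
gripper_force: 30.0
```

```bash
python3 - <<'E'
from h import *
s=arm.get_state();print(s['q'],s['eef_pos'],s['width'])
print(goal(0,s)[0])
E
```

```text
[ 0.77621462 -0.05113075 -0.86908242  0.62098744 -0.505663   -2.82454805] [0.52086569 0.15215467 0.21439849] 0.02568855508805443
(array([-8.2, 16.8, -1.1]), array([-0.   , -0.004, -0.   ]))
```

Fine within ranges; finishing the approach and settling.

>>> jog_arm(
  targets=[
    {"dx":-2,"dy":4,"dz":0,"rx":0,"ry":0,"rz":0,"gripper":0.9},
    {"dx":-4,"dy":8,"dz":0,"rx":0,"ry":0,"rz":0,"gripper":0.9},
    {"dx":-6,"dy":12,"dz":0,"rx":0,"ry":-0.003,"rz":0,"gripper":0.9},
    {"dx":-8,"dy":16,"dz":-1,"rx":0,"ry":-0.003,"rz":0,"gripper":0.9},
    {"dx":-8,"dy":17,"dz":-1,"rx":0,"ry":-0.003,"rz":0,"gripper":0.9},
    {"dx":-8,"dy":17,"dz":-1,"rx":0,"ry":-0.003,"rz":0,"gripper":0.9},
    {"dx":-8,"dy":17,"dz":-1,"rx":0,"ry":-0.003,"rz":0,"gripper":0.9},
    {"dx":-8,"dy":17,"dz":-1,"rx":0,"ry":-0.003,"rz":0,"gripper":0.9},
  ],
)

```text
t: 11.07
eef_pos: [0.5267, 0.1685, 0.2186]
ee_rot: [3.139, 0.436, -3.109]
force: [-0.3, 0.4, -0.8]
width: 0.0258
gripper_force: 30.0
```

```bash
python3 - <<'E'
from h import *
s=arm.get_state();print(s['q'],goal(0,s)[0])
# where the socket face's corners should appear if all is right
cs=RV.apply([[0,y,z] for y,z in((-.013,-.022),(.013,-.022),(.013,.022),(-.013,.022))])+VP
m=np.zeros((600,560,3),np.uint8)
for n in('scene','side'):
    f=grab(n);W=cloud(f);c=f['frame']
    with np.errstate(all='ignore'):
        near=np.linalg.norm(np.nan_to_num(W)-VP,axis=2)<.06
        h=near&(c.max(2)<60); w=near&(c.min(2)>150); ring=(np.linalg.norm(np.nan_to_num(W)-LENS,axis=2)<.045)&(c.min(2)>150)
    L=(W-VP)@RV.as_matrix()
    for nm,k in(('dark',h),('insert',w),('ring',ring)):
        q=L[k]
        if len(q)>4: print(n,nm,len(q),np.percentile(q,3,axis=0).round(3),np.median(q,0).round(3),np.percentile(q,97,axis=0).round(3))
    print(project(f,cs).round(0).tolist(),project(f,LENS).round(0))
    u,v=project(f,VP)[0].astype(int); t=c[max(v-50,0):v+50,u-90:u+97]; 
    t=cv2.resize(t,None,fx=3,fy=3)[:300,:560]; o=0 if n=='scene' else 300; m[o:o+t.shape[0],:t.shape[1]]=t
cv2.imwrite('pics/fin.png',m[...,::-1])
E
```

```text
[ 0.79677055 -0.03523819 -0.84560125  0.62390485 -0.5191585  -2.84374767] (array([-0.6,  0.6, -0.1]), array([-0.   , -0.002, -0.   ]))
scene dark 262 [-0.051 -0.016 -0.015] [-0.022  0.004  0.022] [0.002 0.014 0.042]
scene insert 37 [-0.002 -0.009 -0.017] [ 0.001 -0.001  0.001] [0.003 0.007 0.017]
scene ring 197 [ 0.101 -0.02  -0.012] [0.109 0.008 0.019] [0.111 0.026 0.028]
[[325.0, 262.0], [336.0, 267.0], [342.0, 250.0], [331.0, 245.0]] [[316. 270.]]
side insert 11 [-0.049  0.012 -0.023] [-0.011  0.014 -0.02 ] [ 0.     0.015 -0.012]
side ring 137 [ 0.087 -0.011 -0.023] [0.103 0.016 0.018] [0.112 0.03  0.028]
[[209.0, 240.0], [204.0, 247.0], [210.0, 232.0], [215.0, 225.0]] [[170. 217.]]
```

View pics/fin.png

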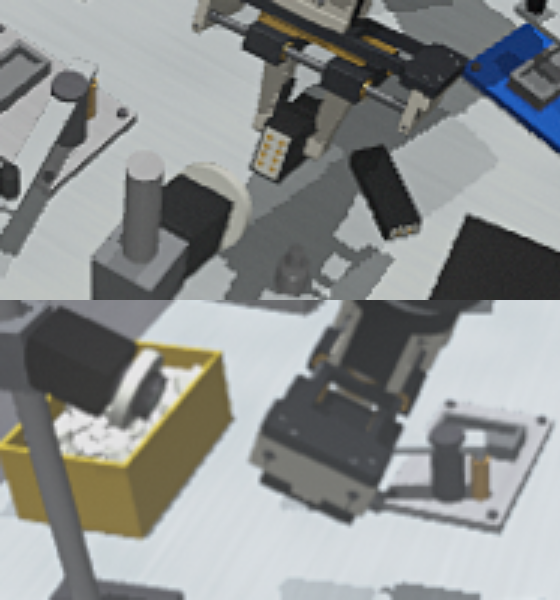

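The picture shows the socket face with its contacts at (272,150), aimed at the lens, with the nest empty and the brace swung out. The insert measures within 1 mm of the view point, so I'm handing in.

```bash
python3 -c "
from station import arm
print(arm.job_done())"
```

```text
the job is handed in; nothing more can be done
None
```

I swung the brace out and seated it, lifted the housing clear and held it up to the lens, its socket face measuring about 1 mm from the target point, then handed the job in at about 11 s; no verdict was returned.

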